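Tuck the flashing strip under the lapped cover plate and hold it down

TASK

Pick up the metal flashing strip by its upright folded edge, lay it flat on the plywood deck of the splash panel and slide its flat leg under the loose lapped cover plate, without lifting the plate, until the leg's front edge is fully home and square against the wooden batten behind. Then keep hold of the upright edge and press the strip down flat on the deck with a moderate push of about 10 N; the program finishes while still holding and pressing it there. Leave the plaster cast, the felt cone and the jar standing about the bench alone.

Things in the scene. Friction and masses are not known exactly. Their poses are not given: they have to be found in the camera images.
- panel: Splash panel fixed to the bench, 200 (x) x 220 (y) mm, plywood deck on a thin underlay. Origin: centre of its underside, on the bench. x runs from the open near half to the hinge side (tuck direction), z up. Deck surface at z = 15 mm. Wooden battens on the deck carry the cover plate and leave a pocket open only toward -x: 7 mm high, 45 mm deep (x = 25 to 70), 170 mm wide (y = +-85).
- deck: The plywood deck of the panel, 200 x 220 x 11 mm, fixed to it; origin at the centre of the deck's underside (4 mm above the panel's origin), same axes as the panel. The strip is pressed against its upper face, 11 mm above this origin.
- lap (a joint): Hinge of the loose steel cover plate, along y at the panel's x = 90, z = 22 mm. 0 = plate down, level on the battens; grows as its near lip rises (rad). No spring: it falls shut by its own weight (110 g). Plate 216 mm long in y, 2.5 mm thick, near lip bent up a few mm as a lead-in.
- lap_lip (a point): Middle of the cover plate's near lip, at the level of the plate's flat underside: at the panel's (25, 0, 22) mm while the plate is down. The bent-up lip itself reaches to 27.5 mm above the bench.
- stop (a point): Middle of the foot of the back batten's front face, on the deck surface: the panel's (70, 0, 15) mm. The strip's front edge ends against it.
- strip: Loose aluminium L-section flashing, 140 mm long (y), 95 wide (x), 0.15 to 0.3 kg: flat leg 4 mm thick; along its near side an upright folded edge 10 mm thick, 45 mm high, centred at x = -42.5 mm. Origin: centre of the underside; x points to the free front edge (x = +47.5), z up. Starts flat on the bench, upright edge nearer the robot. Home: origin at x = 22.5, z = 15 mm in the panel's frame.
- strip_edge (a point): Middle of the strip's free front edge, on its underside: the strip's (47.5, 0, 0) mm.
- stone_cast: Bystander: pale plaster dental cast, 60 x 71 x 41 mm, loose; origin under its centre.
- felt_cone: Bystander: off-white felt polishing cone, 29 mm across and 48 mm high, loose, standing; origin under its centre.
- jar: Bystander: small jar with blue lid, 46 x 48 x 40 mm, loose; origin under its centre.

How it is judged:
By the outcome, as a careful person would: the job done as asked, in the order asked, and still so for the second after the job is handed in, while the arm keeps its last pose, push and grip.
It also fails if it takes over 43 s, if anything falls off the work surface, if the arm or the gripper's body presses on something with over 40 N, if the wrist force passes 120 N, or if a joint passes its speed limit or range.

ROBOT

A 6-joint arm with a two-finger parallel gripper is mounted at the origin on a cart in front of the work surface, level with it; the furniture and walls round the work are solid. World frame = base frame: x ahead of the robot, y to its left, z up, the work surface at z = 0. Lengths are in m, angles in degrees, forces in N, time in s.
With the tool pointing down it reaches from about 0.375 to 0.975 m from the base axis. Payload 3.8 kg.
Tool frame: the origin (TCP) lies between the finger pads; the fingertips stand 19 mm ahead of it and the grasp point (between the pads) is the TCP (bot.tip_extent is the distance from the TCP to the fingertips, in m); z points along the fingers, y is the line along which they close (so a half turn about z gives the same grasp; the last joint's range is limited). The gripper opens to 85 mm and grips with 20 to 120 N. Pads are 22 mm wide; open, the fingers measure 114 mm over their backs; the gripper's body (76 mm by 85 mm) begins 54 mm behind the grasp point. The pads swing forward as they close: fully open they stand 13 mm farther back than shut.
Start: joints at [-69.666, 15.12, 91.902, -0, 72.978, -2.114], TCP at [0.258, -0.624, 0.25] pointing down, gripper open.
Joint ranges: [-150.88, 150.88], [-54.13, 125.18], [17.81, 147.31], [-75.09, 255.09], [0, 152.58], [-146.25, 146.25]. Speed limits (degrees/s): [147.25, 147.25, 180, 180, 180, 180].

INTERFACE

Orientations are given as [roll, pitch, yaw] about the fixed x, y, z axes, in that order (R = Rz(yaw) Ry(pitch) Rx(roll)).
In Python, from cell import bot, eyes, workorder, finder gives the robot as it stands.
- The arm moves only by the tool send_rows, never from a script. Its argument "increments" is a list of rows, each a list of 2 entries, a list of its own where there are three numbers: the shift along the tool's x, y, z each as a share of 0.15 m, from -1 to 1, then the turn, a rotation vector about the tool's x, y, z each as a share of pi rad, from -1 to 1. In form: [[[x, y, z], [ax, ay, az]], ...]. A call has exactly 10 rows; each row is the pose to reach, as a shift and turn from the pose commanded when the call began, along the tool's axes at that moment, turning the shorter way round; what a row does not reach only later rows make up. A row lasts 1/12 s, in which the tool goes at most 41.7 mm and 7.16 degrees, less where a joint would pass 70% of its speed; a pose out of reach is approached as far as the arm can. A call with a number of a shift or a turn outside -1 to 1 is refused whole. A call with a gripper value outside its range is refused whole. "claw" is the finger opening in mm, from 0 to 85.4, set as the call begins (left out, the last holds). The fingers move at their own pace and stop on an object; "newtons" is the grip in N (left out, the last holds). Time passes only in rows, so rows that repeat a pose let the fingers close, or fill a call up. It gives the time, the measured TCP pose, the force, the opening and the grip force at its end, in the units of the state.
- bot.read_state(): the state, without advancing time (a new reading comes with each control period).
- eyes.camera(name): name is "side" or "top" or "wrist"; returns the picture (420x560x3 uint8, red, green, blue); there is no depth.
- eyes.camera_info(name): a dict with "intrinsics" (3x3 intrinsics, pixels), "eye" and "rotation" of the camera in the world. Camera axes: x right, y up, looking along -z (the intrinsics and any distortion apply to the point x, -y, -z); pixel columns grow to the right and rows downward; lengths in m; the calibration is good to about 2 mm. A picture is of the moment at which its call begins: read the wrist's pose just before it. camera_info takes no time and is no camera call; for the wrist camera it gives the pose at the moment of the call.
- workorder.close_job(): hands the job in; it is judged then, once.
Trained networks look in the newest picture that a camera, given by its name, has taken for a name from the list of things; names that differ only in an ending like _2 or _b are one class to them, and where a whole thing is asked for, a point or a joint stands for the part that bears it (a point fixed in the world has none). Each returns a list of dicts, best first, with "confidence" (0 to 1); they miss things now and then, are a little off and sometimes report something else, mostly with a low value. They report only what shows in the picture. A call takes as long as a camera call.
- finder.boxes_of(query, camera): "position" ([x, y, z] in m, in world coordinates, good to about 4 mm: the middle of the surface that is visible of it).
The state is a dict: "clock": time; "q": joint angles; "qd": joint speeds; "joint_torque": joint torques, N m; "tcp_pos": TCP position; "orientation": TCP orientation; "wrist_force": force on the tool from outside, world axes, zero at the start; "ft_torque": the same for the moment, N m; "finger_gap": opening from 0.0 (shut) to 1.0 (fully open); "finger_force": force on a finger pad.
Only numpy, scipy, OpenCV 4.12 (cv2) and the standard library are available. Lean on these libraries where they do the work, as an engineer would, in place of code of your own. Each camera call takes 0.05 s, during which the arm holds its last target. There are 200 camera calls.

## Working session

There is one attempt and no reset: what is moved stays moved. The work goes in short steps, Python scripts to look and compute and a tool call to move; the robot and the scene stay as the last step left them, time stands still between calls to the robot, and variables do not carry over. Pictures are saved under pics/ and viewed, at most 10 in all, crops included, and the job is handed in when it is done.

Besides the shell and the picture viewer there is one more tool, called after "Call:" as a command line: name --argument value ..., lists and objects as JSON in quotes. send_rows: Moves the arm, as the interface text tells. Its arguments: {"type":"object","properties":{"increments":{"type":"array","items":{"type":"array"}},"claw":{"type":"number"},"newtons":{"type":"number"}},"required":["increments"]}

```bash
mkdir -p pics; python3 - <<'E'
from cell import bot, eyes, workorder, finder
import cv2
s=bot.read_state(); print(s['clock'],s['tcp_pos'],s['orientation'],s['wrist_force'])
for c in ['top','side']:
    im=eyes.camera(c); cv2.imwrite(f'pics/{c}0.png',im[:,:,::-1])
    i=eyes.camera_info(c); print(c,i)
    for n in ['panel','strip','lap','stone_cast','felt_cone','jar']:
        print(n,[(d['confidence'],d['position']) for d in finder.boxes_of(n,c)[:2]])
E
```

```text
0.0 [ 0.25748186 -0.6232101   0.24895173] [-1.79871358e+02 -2.44706300e-03  2.24467954e+01] [ 0.72149014 -0.03994152  0.06992123]
top {'intrinsics': array([[480.14302486,   0.        , 276.95118656],
       [  0.        , 480.14302486, 217.55156458],
       [  0.        ,   0.        ,   1.        ]]), 'eye': array([ 0.25761128, -0.01080787,  1.72635411]), 'rotation': array([  8.8401113 ,   0.49824997, -90.41762628])}
panel [(0.93, [0.5151, -0.1367, 0.0169])]
strip [(0.57, [0.5345, 0.1856, 0.0027])]
lap [(0.77, [0.5749, -0.1384, 0.0218])]
stone_cast [(0.56, [0.4447, -0.3708, 0.0188])]
felt_cone [(0.55, [0.7047, 0.2012, 0.029]), (0.23, [0.5356, 0.1861, 0.0044])]
jar [(0.6, [0.3423, 0.3886, 0.0369])]
side {'intrinsics': array([[389.12117049,   0.        , 271.92330925],
       [  0.        , 389.12117049, 209.77274935],
       [  0.        ,   0.        ,   1.        ]]), 'eye': array([0.42877595, 0.95909458, 0.87827155]), 'rotation': array([  48.6219232 ,   -0.79391575, -173.7293863 ])}
panel [(0.72, [0.5183, -0.1171, 0.0134])]
strip [(0.68, [0.4785, -0.1183, 0.0179]), (0.65, [0.443, -0.3502, 0.0223])]
lap [(0.78, [0.5714, -0.1258, 0.0239])]
stone_cast [(0.48, [0.4444, -0.3501, 0.0186])]
felt_cone []
jar [(0.82, [0.3495, 0.3993, 0.0382]), (0.69, [0.5735, -0.1282, 0.0239])]
```

View pics/top0.png

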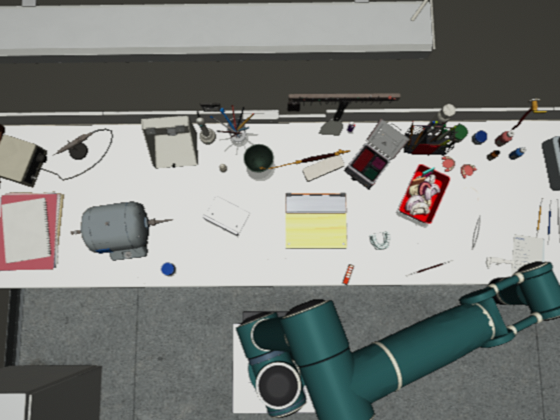

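View pics/side0.png

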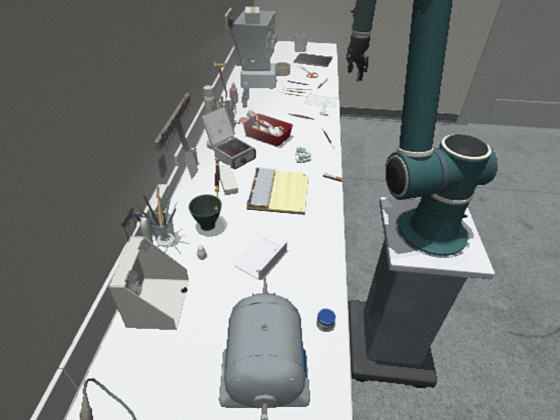

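```bash
cat > h.py <<'E'
import numpy as np
from scipy.spatial.transform import Rotation as R
from cell import bot, eyes, workorder, finder
def ray(c,px,z,info=None):
    i=info or eyes.camera_info(c); K=i['intrinsics']
    d=np.linalg.solve(K,[px[0],px[1],1]); d=R.from_euler('xyz',i['rotation'],degrees=True).apply([d[0],-d[1],-d[2]])
    e=i['eye']; return e+d*(z-e[2])/d[2]
def proj(c,p,info=None):
    i=info or eyes.camera_info(c)
    v=R.from_euler('xyz',i['rotation'],degrees=True).inv().apply(np.array(p)-i['eye'])
    u=i['intrinsics']@np.array([v[0],-v[1],-v[2]]); return u[:2]/u[2]
E
python3 - <<'E'
from h import *
import cv2
im=cv2.imread('pics/top0.png')
cv2.imwrite('pics/topz.png',cv2.resize(im[180:260,190:360],None,fx=4.7,fy=4.7,interpolation=cv2.INTER_CUBIC))
print(proj('top',[.5151,-.1367,.0169]),proj('top',[.5345,.1856,.0027]),eyes.camera_info('wrist'))
E
```

```text
[315.54449641 219.55225935] [226.54338748 215.6181091 ] {'intrinsics': array([[356.26375435,   0.        , 272.24483002],
       [  0.        , 356.26375435, 207.88037914],
       [  0.        ,   0.        ,   1.        ]]), 'eye': array([ 0.31731321, -0.59981326,  0.37463356]), 'rotation': array([-1.50593580e+01,  3.55667179e-02, -6.74633943e+01])}
```

View pics/topz.png

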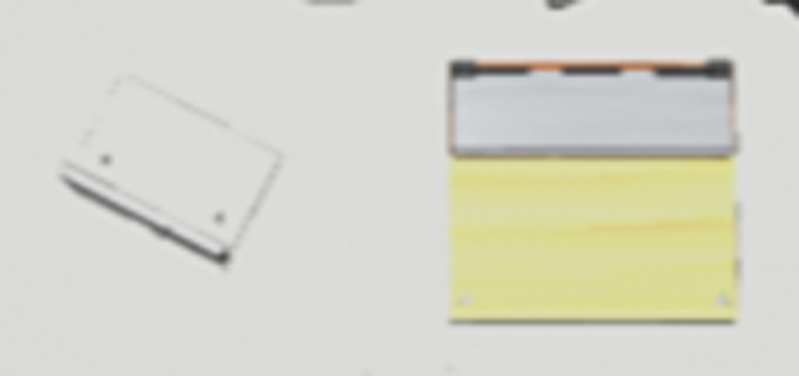

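```bash
python3 - <<'E'
from h import *
def P(x,y,z): return ray('top',((x+.5)/4.7+190-.5,(y+.5)/4.7+180-.5),z).round(4)
for n,a in dict(FL=(122,75,.004),FR=(283,155,.004),NRtop=(228,250,.045),NLtop=(62,168,.045),dNL=(449,321,.015),dNR=(735,321,.015),pL=(450,155,.0275),pR=(737,155,.0275)).items(): print(n,P(*a))
s=bot.read_state();print(s['orientation'])
E
```

```text
FL [0.609  0.2263 0.004 ]
FR [0.5447 0.1008 0.004 ]
NRtop [0.4659 0.1394 0.045 ]
NLtop [0.5294 0.2652 0.045 ]
dNL [ 0.4139 -0.0263  0.015 ]
dNR [ 0.4122 -0.2434  0.015 ]
pL [ 0.5397 -0.0282  0.0275]
pR [ 0.5378 -0.2469  0.0275]
[1.79992704e+02 4.93378936e-04 2.24510089e+01]
```

Call:
send_rows --increments '[[[0.8, -1, 0], [0, 0, -0.225]], [[0.8, -1, 0], [0, 0, -0.225]], [[0.8, -1, 0], [0, 0, -0.225]], [[0.8, -1, 0], [0, 0, -0.225]], [[0.8, -1, 0], [0, 0, -0.225]], [[0.8, -1, 0], [0, 0, -0.225]], [[0.8, -1, 0], [0, 0, -0.225]], [[0.8, -1, 0], [0, 0, -0.225]], [[0.8, -1, 0], [0, 0, -0.225]], [[0.8, -1, 0], [0, 0, -0.225]]]' --claw 85

```text
clock: 1.53
tcp_pos: [0.3112, -0.4403, 0.2503]
orientation: [180.0, 0.0, 62.8]
wrist_force: [-0.5, -0.6, 0.9]
finger_gap: 0.994
finger_force: 0.0
```

Call:
send_rows --increments '[[[0.2, -0.04, 0], [0, 0, 0]], [[0.4, -0.08, 0], [0, 0, 0]], [[0.6, -0.12, 0], [0, 0, 0]], [[0.8, -0.16, 0], [0, 0, 0]], [[1, -0.19, 0], [0, 0, 0]], [[1, -0.19, 0], [0, 0, 0]], [[1, -0.19, 0], [0, 0, 0]], [[1, -0.19, 0], [0, 0, 0]], [[1, -0.19, 0], [0, 0, 0]], [[1, -0.19, 0], [0, 0, 0]]]'

```text
clock: 2.37
tcp_pos: [0.354, -0.294, 0.2503]
orientation: [-180.0, 0.0, 62.8]
wrist_force: [-1.1, -0.6, 0.0]
finger_gap: 0.997
finger_force: 0.0
```

Call:
send_rows --increments '[[[0.2, -0.04, 0], [0, 0, 0]], [[0.4, -0.08, 0], [0, 0, 0]], [[0.6, -0.12, 0], [0, 0, 0]], [[0.8, -0.16, 0], [0, 0, 0]], [[1, -0.19, 0], [0, 0, 0]], [[1, -0.19, 0], [0, 0, 0]], [[1, -0.19, 0], [0, 0, 0]], [[1, -0.19, 0], [0, 0, 0]], [[1, -0.19, 0], [0, 0, 0]], [[1, -0.19, 0], [0, 0, 0]]]'

```text
clock: 3.2
tcp_pos: [0.3968, -0.1475, 0.2502]
orientation: [-180.0, 0.0, 62.8]
wrist_force: [0.0, 0.1, -0.2]
finger_gap: 0.994
finger_force: 0.0
```

Call:
send_rows --increments '[[[0.2, -0.04, 0], [0, 0, 0]], [[0.4, -0.08, 0], [0, 0, 0]], [[0.6, -0.12, 0], [0, 0, 0]], [[0.8, -0.16, 0], [0, 0, 0]], [[1, -0.19, 0], [0, 0, 0]], [[1, -0.19, 0], [0, 0, 0]], [[1, -0.19, 0], [0, 0, 0]], [[1, -0.19, 0], [0, 0, 0]], [[1, -0.19, 0], [0, 0, 0]], [[1, -0.19, 0], [0, 0, 0]]]'

```text
clock: 4.03
tcp_pos: [0.4397, -0.001, 0.2502]
orientation: [-180.0, 0.0, 62.8]
wrist_force: [-0.1, 0.1, -0.5]
finger_gap: 0.998
finger_force: 0.0
```

Call:
send_rows --increments '[[[0.2, -0.04, 0], [0, 0, 0]], [[0.4, -0.08, 0], [0, 0, 0]], [[0.6, -0.12, 0], [0, 0, 0]], [[0.8, -0.16, 0], [0, 0, 0]], [[1, -0.19, 0], [0, 0, 0]], [[1, -0.19, 0], [0, 0, 0]], [[1, -0.19, 0], [0, 0, 0]], [[1, -0.19, 0], [0, 0, 0]], [[1, -0.19, 0], [0, 0, 0]], [[1, -0.19, 0], [0, 0, 0]]]'

```text
clock: 4.87
tcp_pos: [0.4825, 0.1455, 0.2503]
orientation: [180.0, 0.0, 62.8]
wrist_force: [-0.3, 0.6, 0.6]
finger_gap: 0.996
finger_force: 0.0
```

```bash
python3 - <<'E'
from h import *
import cv2
s=bot.read_state(); print(s['clock'],s['tcp_pos'],s['orientation'],s['wrist_force'])
im=eyes.camera('wrist'); cv2.imwrite('pics/w1.png',im[:,:,::-1]); i=eyes.camera_info('wrist');print(i['eye'],i['rotation'])
print(finder.boxes_of('strip','wrist'))
E
```

```text
4.8667 [0.48250085 0.1455042  0.25025641] [1.79999893e+02 1.72249297e-02 6.28430873e+01] [-0.34173756  0.60331127  0.59475894]
[0.51152562 0.2029085  0.37461082] [-15.02839867   0.05671925 -27.06518974]
[{'position': [0.5408, 0.1876, 0.0031], 'confidence': 0.6}]
```

View pics/w1.png

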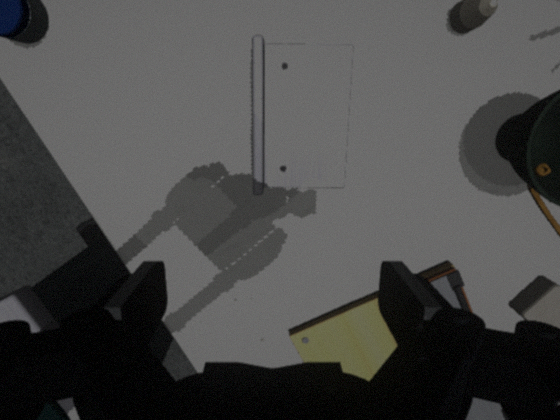

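The wrist view shows the strip's upright edge at columns 253–265, rows 37–193, front corners at (353,44) and (345,188).

```bash
python3 - <<'E'
from h import *
a=ray('wrist',(259,37),.045);b=ray('wrist',(258.5,193),.045);f=ray('wrist',(353,44),.004);g=ray('wrist',(345,188),.004)
print(a,b,f,g); yaw=np.degrees(np.arctan2(*(a-b)[[1,0]]))-90; print(yaw,np.degrees(np.arctan2(*(f-g)[[1,0]]))-90)
m=(a+b)/2;e=(f+g)/2;print(m,e,np.linalg.norm(e-m),np.linalg.norm(a-b),np.linalg.norm(f-g))
s=bot.read_state();p=s['tcp_pos'];Rt=R.from_euler('xyz',s['orientation'],degrees=True)
for q in (m,): q=q.copy();q[2]=.033;print(Rt.inv().apply(q-p)/.15)
E
```

```text
[0.52933272 0.26328373 0.045     ] [0.46607626 0.14334374 0.045     ] [0.6089425  0.22431316 0.004     ] [0.54469618 0.09899554 0.004     ]
-27.807201666613487 -27.142755332573728
[0.49770449 0.20331373 0.045     ] [0.57681934 0.16165435 0.004     ] 0.09836495467556486 0.13559860113017336 0.14082647005020024
[ 0.38709816 -0.08568804  1.44916016]
```

Call:
send_rows --increments '[[[0.1, -0.02, 0.2], [0, 0, 0]], [[0.2, -0.04, 0.4], [0, 0, 0]], [[0.3, -0.06, 0.6], [0, 0, 0]], [[0.387, -0.086, 0.8], [0, 0, 0]], [[0.387, -0.086, 0.9], [0, 0, 0]], [[0.387, -0.086, 1], [0, 0, 0]], [[0.387, -0.086, 1], [0, 0, 0]], [[0.387, -0.086, 1], [0, 0, 0]], [[0.387, -0.086, 1], [0, 0, 0]], [[0.387, -0.086, 1], [0, 0, 0]]]'

```text
clock: 5.8
tcp_pos: [0.4989, 0.2045, 0.102]
orientation: [179.9, -0.1, 62.9]
wrist_force: [0.4, -0.2, 0.1]
finger_gap: 0.998
finger_force: 0.0
```

Call:
send_rows --increments '[[[0, 0, 0.1], [0, 0, 0]], [[0, 0, 0.2], [0, 0, 0]], [[0, 0, 0.3], [0, 0, 0]], [[0, 0, 0.4], [0, 0, 0]], [[0, 0, 0.45], [0, 0, 0]], [[0, 0, 0.45], [0, 0, 0]], [[0, 0, 0.45], [0, 0, 0]], [[0, 0, 0.45], [0, 0, 0]], [[0, 0, 0.45], [0, 0, 0]], [[0, 0, 0.45], [0, 0, 0]]]'

```text
clock: 6.63
tcp_pos: [0.4985, 0.2047, 0.0339]
orientation: [179.9, -0.1, 62.9]
wrist_force: [-0.4, 0.4, 0.5]
finger_gap: 0.997
finger_force: 0.0
```

Call:
send_rows --increments '[[[0, 0, 0], [0, 0, 0]], [[0, 0, 0], [0, 0, 0]], [[0, 0, 0], [0, 0, 0]], [[0, 0, 0], [0, 0, 0]], [[0, 0, 0], [0, 0, 0]], [[0, 0, 0], [0, 0, 0]], [[0, 0, 0], [0, 0, 0]], [[0, 0, 0], [0, 0, 0]], [[0, 0, 0], [0, 0, 0]], [[0, 0, 0], [0, 0, 0]]]' --claw 0 --newtons 70

```text
clock: 7.47
tcp_pos: [0.4978, 0.2044, 0.0329]
orientation: [180.0, -0.0, 62.9]
wrist_force: [0.5, -0.7, 1.7]
finger_gap: 0.104
finger_force: 68.5
```

Call:
send_rows --increments '[[[0, 0, -0.1], [0, 0, 0]], [[0, 0, -0.25], [0, 0, 0]], [[0, 0, -0.4], [0, 0, 0]], [[-0.15, 0.04, -0.5], [0, 0, -0.02]], [[-0.3, 0.09, -0.5], [0, 0, -0.05]], [[-0.5, 0.14, -0.5], [0, 0, -0.08]], [[-0.7, 0.2, -0.5], [0, 0, -0.11]], [[-0.85, 0.24, -0.5], [0, 0, -0.14]], [[-1, 0.28, -0.5], [0, 0, -0.148]], [[-1, 0.28, -0.5], [0, 0, -0.148]]]'

```text
clock: 8.3
tcp_pos: [0.4647, 0.0487, 0.1069]
orientation: [-179.8, 0.1, 89.5]
wrist_force: [-1.0, -0.3, -1.1]
finger_gap: 0.107
finger_force: 68.3
```

Call:
send_rows --increments '[[[-0.1, -0.02, 0], [0, 0, 0]], [[-0.25, -0.05, 0], [0, 0, 0]], [[-0.4, -0.08, 0], [0, 0, 0]], [[-0.55, -0.11, 0], [0, 0, 0]], [[-0.7, -0.14, 0], [0, 0, 0]], [[-0.8, -0.16, 0], [0, 0, 0]], [[-0.9, -0.18, 0], [0, 0, 0]], [[-1, -0.2, 0], [0, 0, 0]], [[-1, -0.2, 0], [0, 0, 0]], [[-1, -0.2, 0], [0, 0, 0]]]'

```text
clock: 9.13
tcp_pos: [0.4355, -0.098, 0.1074]
orientation: [-180.0, -0.0, 89.5]
wrist_force: [-0.6, -0.1, -3.2]
finger_gap: 0.104
finger_force: 68.3
```

```bash
python3 - <<'E'
from h import *
import cv2
s=bot.read_state(); print(s['clock'],s['tcp_pos'],s['orientation'],s['wrist_force'])
im=eyes.camera('wrist'); cv2.imwrite('pics/w2.png',im[:,:,::-1]); i=eyes.camera_info('wrist');print(i['eye'],i['rotation'])
E
```

```text
9.1333 [ 0.43545955 -0.09804462  0.10744532] [-1.79963626e+02 -3.74028648e-02  8.94684511e+01] [-0.55340129 -0.0979827  -3.21233363]
[ 0.43531315 -0.03324945  0.23181408] [-14.94953924   0.095188    -0.38618967]
```

View pics/w2.png

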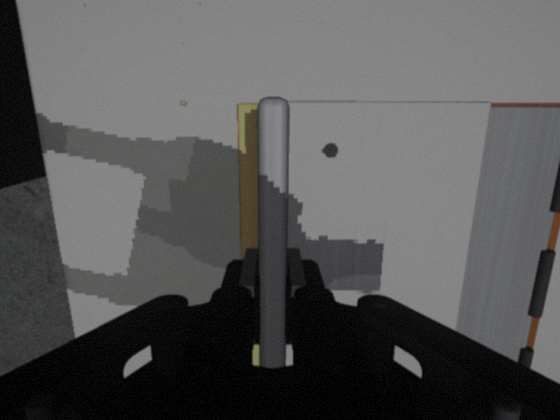

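The strip is held square; the deck's near-left corner shows at about (238,104), and the plate's left edge at row 104.

```bash
python3 - <<'E'
from h import *
for p,z in (((238,104),.015),((239,245),.015),((490,104),.0245),((494,104),.0275)): print(ray('wrist',p,z))
for p in ((289,101),(490,102)): print('strip?',ray('wrist',p,.078))
E
```

```text
[ 0.41497096 -0.02816764  0.015     ]
[ 0.41285169 -0.11589744  0.015     ]
[ 0.5565597  -0.02934399  0.0245    ]
[ 0.55700362 -0.02941541  0.0275    ]
strip? [ 0.44202069 -0.02859575  0.078     ]
strip? [ 0.52515074 -0.02955666  0.078     ]
```

Call:
send_rows --increments '[[[-0.05, -0.01, 0.02], [0, 0, 0]], [[-0.1, -0.02, 0.06], [0, 0, 0]], [[-0.15, -0.03, 0.12], [0, 0, 0]], [[-0.2, -0.04, 0.18], [0, 0, 0]], [[-0.26, -0.04, 0.24], [0, 0, 0]], [[-0.26, -0.04, 0.3], [0, 0, 0]], [[-0.26, -0.04, 0.34], [0, 0, 0]], [[-0.26, -0.04, 0.36], [0, 0, 0]], [[-0.26, -0.04, 0.36], [0, 0, 0]], [[-0.26, -0.04, 0.36], [0, 0, 0]]]'

```text
clock: 10.02
tcp_pos: [0.4294, -0.1368, 0.0535]
orientation: [-180.0, -0.0, 89.6]
wrist_force: [0.3, -0.6, -1.4]
finger_gap: 0.105
finger_force: 68.3
```

Call:
send_rows --increments '[[[0, 0, 0.003], [0, 0, 0]], [[0, 0, 0.006], [0, 0, 0]], [[0, 0, 0.01], [0, 0, 0]], [[0, 0, 0.014], [0, 0, 0]], [[0, 0, 0.018], [0, 0, 0]], [[0, 0, 0.022], [0, 0, 0]], [[0, 0, 0.026], [0, 0, 0]], [[0, 0, 0.026], [0, 0, 0]], [[0, 0, 0.026], [0, 0, 0]], [[0, 0, 0.026], [0, 0, 0]]]'

```text
clock: 10.85
tcp_pos: [0.4295, -0.1371, 0.0499]
orientation: [-180.0, -0.0, 89.6]
wrist_force: [0.3, 0.3, -1.2]
finger_gap: 0.108
finger_force: 68.3
```

Call:
send_rows --increments '[[[0, 0, 0.003], [0, 0, 0]], [[0, 0, 0.006], [0, 0, 0]], [[0, 0, 0.009], [0, 0, 0]], [[0, 0, 0.012], [0, 0, 0]], [[0, 0, 0.014], [0, 0, 0]], [[0, 0, 0.014], [0, 0, 0]], [[0, 0, 0.014], [0, 0, 0]], [[0, 0, 0.014], [0, 0, 0]], [[0, 0, 0.014], [0, 0, 0]], [[0, 0, 0.014], [0, 0, 0]]]'

```text
clock: 11.68
tcp_pos: [0.4294, -0.137, 0.0479]
orientation: [-180.0, -0.0, 89.6]
wrist_force: [-1.2, 0.8, 0.4]
finger_gap: 0.106
finger_force: 68.7
```

Call:
send_rows --increments '[[[0, 0.03, 0.002], [0, 0, 0]], [[0, 0.07, 0.002], [0, 0, 0]], [[0, 0.11, 0.002], [0, 0, 0]], [[0, 0.15, 0.002], [0, 0, 0]], [[0, 0.18, 0.002], [0, 0, 0]], [[0, 0.21, 0.002], [0, 0, 0]], [[0, 0.24, 0.002], [0, 0, 0]], [[0, 0.26, 0.002], [0, 0, 0]], [[0, 0.26, 0.002], [0, 0, 0]], [[0, 0.26, 0.002], [0, 0, 0]]]'

```text
clock: 12.52
tcp_pos: [0.4694, -0.1375, 0.0479]
orientation: [179.9, 0.0, 89.6]
wrist_force: [-0.5, 0.5, 3.1]
finger_gap: 0.106
finger_force: 69.1
```

```bash
python3 - <<'E'
from h import *
import cv2
im=eyes.camera('side')[:,:,::-1]; c=np.vstack([im[150:225,225:330]]); c=cv2.resize(c,None,fx=5,fy=5,interpolation=cv2.INTER_CUBIC)
w=eyes.camera('wrist')[:,:,::-1]; w=cv2.resize(w,(270,202))
o=np.zeros((577,800,3),np.uint8); o[:375,:525]=c; o[375:,:270]=w; cv2.imwrite('pics/s3.png',o)
E
```

```text
(no output)
```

View pics/s3.png

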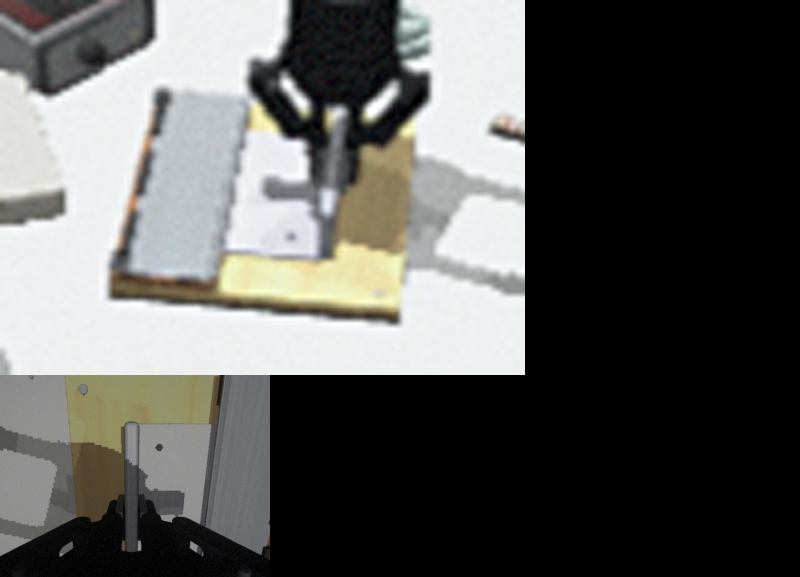

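The strip's leg runs under the plate lip (crop about (230,130)–(225,250)) and the plate is level. I'll continue sliding.

Call:
send_rows --increments '[[[0, 0.02, 0], [0, 0, 0]], [[0, 0.04, 0], [0, 0, 0]], [[0, 0.06, 0], [0, 0, 0]], [[0, 0.08, 0], [0, 0, 0]], [[0, 0.1, 0], [0, 0, 0]], [[0, 0.115, 0], [0, 0, 0]], [[0, 0.125, 0], [0, 0, 0]], [[0, 0.133, 0], [0, 0, 0]], [[0, 0.133, 0], [0, 0, 0]], [[0, 0.133, 0], [0, 0, 0]]]'

```text
clock: 13.45
tcp_pos: [0.4873, -0.1374, 0.0479]
orientation: [-179.9, -0.0, 89.6]
wrist_force: [-7.0, 0.8, 9.9]
finger_gap: 0.107
finger_force: 70.1
```

Call:
send_rows --increments '[[[0, 0.003, 0], [0, 0, 0]], [[0, 0.006, 0], [0, 0, 0]], [[0, 0.009, 0], [0, 0, 0]], [[0, 0.012, 0], [0, 0, 0]], [[0, 0.015, 0], [0, 0, 0]], [[0, 0.018, 0], [0, 0, 0]], [[0, 0.021, 0], [0, 0, 0]], [[0, 0.024, 0], [0, 0, 0]], [[0, 0.027, 0], [0, 0, 0]], [[0, 0.027, 0], [0, 0, 0]]]'

```text
clock: 14.28
tcp_pos: [0.491, -0.1374, 0.0479]
orientation: [-179.8, -0.0, 89.6]
wrist_force: [-7.6, 0.3, 10.4]
finger_gap: 0.102
finger_force: 70.3
```

Call:
send_rows --increments '[[[0, 0, -0.001], [0, 0, 0]], [[0, 0, -0.002], [0, 0, 0]], [[0, 0, -0.003], [0, 0, 0]], [[0, 0, -0.004], [0, 0, 0]], [[0, 0.003, -0.004], [0, 0, 0]], [[0, 0.006, -0.004], [0, 0, 0]], [[0, 0.009, -0.004], [0, 0, 0]], [[0, 0.009, -0.004], [0, 0, 0]], [[0, 0.009, -0.004], [0, 0, 0]], [[0, 0.009, -0.004], [0, 0, 0]]]'

```text
clock: 15.12
tcp_pos: [0.4939, -0.1375, 0.0479]
orientation: [180.0, -0.0, 89.6]
wrist_force: [-2.5, 0.2, 0.9]
finger_gap: 0.107
finger_force: 68.7
```

```bash
python3 - <<'E'
from h import *
import cv2
s=bot.read_state(); print(s['clock'],s['tcp_pos'],s['orientation'],s['wrist_force'],s['ft_torque'])
im=eyes.camera('side')[:,:,::-1]; c=cv2.resize(im[155:220,235:325],None,fx=4.4,fy=4.4,interpolation=cv2.INTER_CUBIC)
w=eyes.camera('wrist')[:,:,::-1]; w=w[60:380,120:500]
o=np.zeros((330,790,3),np.uint8); o[:286,:396]=c; o[:320,400:780]=w; cv2.imwrite('pics/s4.png',o)
E
```

```text
15.1167 [ 0.49388231 -0.13745143  0.04787333] [ 1.79997196e+02 -5.72487614e-03  8.95875941e+01] [-2.5127361   0.19271434  0.92648872] [ 0.01103496  0.29188383 -0.01654399]
```

View pics/s4.png

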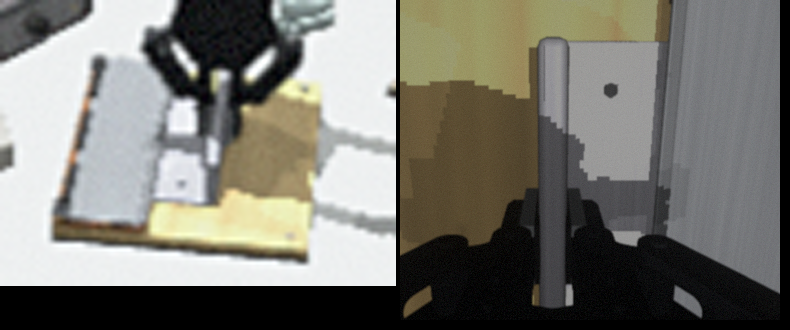

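The plate is still level, with about 40 mm of leg showing in front of the lip. The sideways force was just friction. I'll push gently to the stop.

Call:
send_rows --increments '[[[0, 0.003, 0], [0, 0, 0]], [[0, 0.006, 0], [0, 0, 0]], [[0, 0.009, 0], [0, 0, 0]], [[0, 0.012, 0], [0, 0, 0]], [[0, 0.014, 0], [0, 0, 0]], [[0, 0.014, 0], [0, 0, 0]], [[0, 0.014, 0], [0, 0, 0]], [[0, 0.014, 0], [0, 0, 0]], [[0, 0.014, 0], [0, 0, 0]], [[0, 0.014, 0], [0, 0, 0]]]'

```text
clock: 16.05
tcp_pos: [0.4941, -0.1374, 0.0479]
orientation: [-179.8, -0.0, 89.6]
wrist_force: [-9.0, -0.8, 5.6]
finger_gap: 0.106
finger_force: 69.5
```

Call:
send_rows --increments '[[[0, 0.003, -0.001], [0, 0, 0]], [[0, 0.006, -0.002], [0, 0, 0]], [[0, 0.009, -0.002], [0, 0, 0]], [[0, 0.012, -0.002], [0, 0, 0]], [[0, 0.014, -0.002], [0, 0, 0]], [[0, 0.014, -0.002], [0, 0, 0]], [[0, 0.014, -0.002], [0, 0, 0]], [[0, 0.014, -0.002], [0, 0, 0]], [[0, 0.014, -0.002], [0, 0, 0]], [[0, 0.014, -0.002], [0, 0, 0]]]'

```text
clock: 16.88
tcp_pos: [0.4942, -0.1374, 0.0479]
orientation: [-179.5, -0.0, 89.6]
wrist_force: [-14.6, -1.8, 10.6]
finger_gap: 0.106
finger_force: 70.1
```

```bash
python3 - <<'E'
from h import *
s=bot.read_state(); print(s['clock'],s['tcp_pos'],s['orientation'],s['wrist_force'],s['ft_torque'])
E
```

```text
16.8833 [ 0.49417312 -0.13740436  0.04791138] [-1.79545476e+02 -4.34226400e-02  8.96139837e+01] [-14.61094185  -1.82876694  10.5543709 ] [-0.25433467  1.61813941 -0.01263169]
```

Call:
send_rows --increments '[[[0, -0.004, 0], [0, 0, 0]], [[0, -0.008, 0], [0, 0, 0]], [[0, -0.012, 0], [0, 0, 0]], [[0, -0.016, 0], [0, 0, 0]], [[0, -0.02, 0], [0, 0, 0]], [[0, -0.02, 0.002], [0, 0, 0]], [[0, -0.02, 0.004], [0, 0, 0]], [[0, -0.02, 0.004], [0, 0, 0]], [[0, -0.02, 0.004], [0, 0, 0]], [[0, -0.02, 0.004], [0, 0, 0]]]'

```text
clock: 17.72
tcp_pos: [0.4941, -0.1374, 0.0479]
orientation: [-179.9, -0.0, 89.6]
wrist_force: [-6.2, 0.1, 5.9]
finger_gap: 0.108
finger_force: 69.7
```

```bash
python3 - <<'E'
from h import *
s=bot.read_state(); print(s['clock'],s['tcp_pos'],s['orientation'],s['wrist_force'],s['ft_torque'])
E
```

```text
17.7167 [ 0.49411405 -0.13739989  0.04786856] [-1.79880942e+02 -2.09329036e-02  8.95920721e+01] [-6.24560902  0.12083071  5.92023843] [-0.0043969   0.92805723 -0.07024156]
```

Call:
send_rows --increments '[[[0, 0, 0.002], [0, 0, 0]], [[0, 0, 0.004], [0, 0, 0]], [[0, -0.002, 0.006], [0, 0, 0]], [[0, -0.004, 0.007], [0, 0, 0]], [[0, -0.004, 0.007], [0, 0, 0]], [[0, -0.004, 0.007], [0, 0, 0]], [[0, -0.004, 0.007], [0, 0, 0]], [[0, -0.004, 0.007], [0, 0, 0]], [[0, -0.004, 0.007], [0, 0, 0]], [[0, -0.004, 0.007], [0, 0, 0]]]'

```text
clock: 18.55
tcp_pos: [0.4941, -0.1374, 0.0479]
orientation: [-179.9, -0.0, 89.6]
wrist_force: [-8.4, 0.6, 11.3]
finger_gap: 0.102
finger_force: 70.5
```

```bash
python3 - <<'E'
from h import *
import cv2
im=eyes.camera('side')[:,:,::-1]; c=cv2.resize(im[155:220,235:325],None,fx=4.4,fy=4.4,interpolation=cv2.INTER_CUBIC)
w=eyes.camera('wrist')[:,:,::-1]; w=w[60:380,120:500]
o=np.zeros((330,790,3),np.uint8); o[:286,:396]=c; o[:320,400:780]=w; cv2.imwrite('pics/s5.png',o)
for _ in range(3):
    s=bot.read_state(); print(s['clock'],s['tcp_pos'],s['orientation'],s['wrist_force'],s['ft_torque']); eyes.camera('top')
E
```

```text
18.65 [ 0.49411555 -0.13740863  0.04783918] [-1.79932817e+02 -1.64301113e-02  8.95942307e+01] [-8.01322075  1.77985306 11.56909889] [ 0.11571793  1.18187855 -0.04342825]
18.7 [ 0.49412145 -0.13742328  0.04784642] [-1.79934709e+02 -1.53950946e-02  8.95934974e+01] [-8.34896548  1.15107346 11.44697488] [ 0.20345505  1.14956974 -0.04346349]
18.75 [ 0.49414664 -0.13741624  0.04786334] [-1.79936122e+02 -1.55219808e-02  8.95920574e+01] [-8.21715663  1.06360031 11.07592779] [ 0.22590558  1.21755597 -0.03116812]
```

View pics/s5.png

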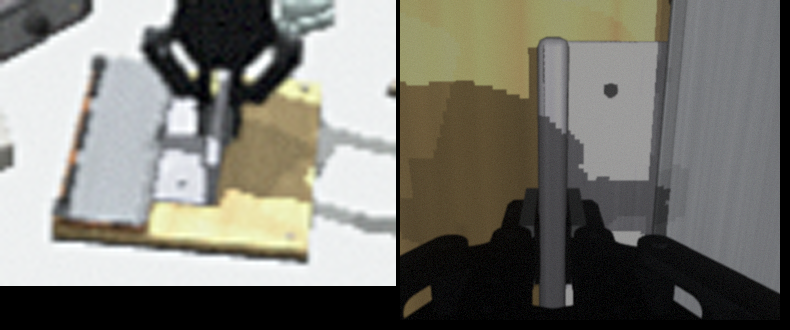

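Call:
send_rows --increments '[[[0, 0, -0.001], [0, 0, 0]], [[0, 0, -0.002], [0, 0, 0]], [[0, 0, -0.002], [0, 0, 0]], [[0, 0, -0.002], [0, 0, 0]], [[0, 0, -0.002], [0, 0, 0]], [[0, 0, -0.002], [0, 0, 0]], [[0, 0, -0.002], [0, 0, 0]], [[0, 0, -0.002], [0, 0, 0]], [[0, 0, -0.002], [0, 0, 0]], [[0, 0, -0.002], [0, 0, 0]]]'

```text
clock: 19.63
tcp_pos: [0.4941, -0.1374, 0.0479]
orientation: [-179.9, -0.0, 89.6]
wrist_force: [-6.2, 1.3, 9.1]
finger_gap: 0.106
finger_force: 70.0
```

```bash
python3 -c "
from h import *
print(workorder.close_job())"
```

```text
the job is handed in; nothing more can be done
None
```

The strip is tucked under the cover plate and stopped firmly against the back batten, within about 0.5 mm of the position measured from the images; the plate looked level throughout, and I handed the job in at about 19.6 s, still gripping the upright edge and pressing down with about 9 N.

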